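Wedge the lens stage level

ROBOT

A 6-joint arm with a two-finger parallel gripper is mounted at the origin on the work surface. World frame = base frame: x ahead of the robot, y to its left, z up, the work surface at z = 0. Lengths are in m, angles in rad, forces in N, time in s.
With the tool pointing down it reaches from about 0.35 to 0.775 m from the base axis. Payload 5.5 kg.
Tool frame: the origin (TCP) lies at the very end of the fingers, on their centre line; the grasp point (between the pads) lies bot.tcp_to_grasp behind it (bot.tcp_to_grasp is the distance from the TCP to the grasp point, in m); y points along the fingers, z is the direction in which the jaws open and shut, and the axes are right-handed (so a half turn about y gives the same grasp; the last joint's range is limited). The gripper opens to 85 mm and grips with 20 to 120 N. Pads are 22 mm wide; open, the fingers measure 114 mm over their backs; the gripper's body (76 mm by 85 mm) begins 54 mm behind the grasp point. The pads swing forward as they close: fully open they stand 13 mm farther back than shut.
Start: joints at [-0.14, 0.313, 0.046, 1.304, 0, 1.431], TCP at [0.575, -0, 0.231] pointing down, gripper open.
Joint ranges: [-2.76, 2.76], [-0.86, 1.69], [-1.03, 1.26], [-2.2, 2.34], [-1.47, 1.5], [-3.14, 3.14]. Speed limits (rad/s): [2.57, 2.57, 3.14, 3.14, 3.14, 3.14].

INTERFACE

Orientations are given as a 3x3 rotation matrix whose columns are the frame's x, y, z axes.
In Python, from plant import bot, eyes gives the robot as it stands.
- The arm moves only by the shell command python3 -m crank 'ROWS' [OPENING]. ROWS is JSON, a list that holds one entry, the list of rows, each a list of 4 numbers: the shift along the world's x, y, z in m, then the turn about the world's z in rad. In form: [[[x, y, z, roll], ...]]. A call has 1 to 12 rows; each row is the pose to reach, as a shift and turn from the pose commanded when the call began; what a row does not reach only later rows make up. A row lasts 1/8 s, in which the tool goes at most 62.5 mm and 10.7 degrees, less where a joint would pass 70% of its speed; a pose out of reach is approached as far as the arm can. A call with a gripper value outside its range is refused whole. OPENING is the opening in per cent of the stroke, from 0 (shut) to 100 (fully open), set as the call begins (- or left out, the last holds). The fingers move at their own pace and stop on an object; the grip force is fixed at half the most. Time passes only in rows, so rows that repeat a pose let the fingers close. It gives the time, the measured TCP pose, the force and the opening at its end, in the units of the state.
- bot.get_obs(): the state, without advancing time (a new reading comes with each control period).
- eyes.camera(name): name is "scene" or "side" or "wrist"; returns a dict with "color" (420x560x3 uint8, blue, green, red), "z_map" (420x560 float32, m along the optical axis (not along the pixel's ray), 0 where there is no reading), "camera_matrix" (3x3 intrinsics, pixels), "R" (3x3) and "t" (3): a world point X has camera coordinates R X + t; the wrist camera has in their place "tool_from_camera" (4x4, takes a point from camera to tool coordinates, whose origin is the TCP and whose axes are the tool frame's). Camera axes: x right, y down, z forward; pixel columns grow to the right and rows downward; lengths in m; the calibration is good to about 2 mm. A picture is of the moment at which its call begins: read the wrist's pose just before it.
- bot.hand_in(): hands the job in, once; it reports no verdict.
The state is a dict: "time_s": time; "joint_pos": joint angles; "joint_vel": joint speeds; "tau": joint torques, N m; "tool_pos": TCP position; "tcp_rot": TCP orientation; "ft_force": force on the tool from outside, world axes, zero at the start; "torque": the same for the moment, N m; "gripper_width": finger opening in m.
Only numpy, scipy, OpenCV 4.12 (cv2) and the standard library are available. Lean on these libraries where they do the work, as an engineer would, in place of code of your own. Each camera call takes 0.05 s, during which the arm holds its last target.

TASK

The lens stage on the grey levelling stand sags at the edge facing the robot. Lay the tall red wedge in the stand's track, thin end first, and push it in under that edge until the stage is level against its two stops and the wedge is firmly tight, then let go and leave it there. Lift the stage only with the wedge, do not ram it (about 10 N of push once the stops are met is right, and the wedge must never squeeze the stage with more than 18 N), and leave the thin grey wedge and everything else lying about where it is.

Things in the scene. Friction and masses are not known exactly. Their poses are not given: they have to be found in the camera images.
- stage_base: grey levelling stand, fixed to the bench (place and heading vary). Origin: centre of the underside of its 205 x 175 x 10 mm base plate, at bench height. Its x axis is the direction in which the wedge is pushed (away from the robot), z up; the wedge's track lies along it, at y = 0. Two posts, 66 mm high, at x = -64, y = +-79 mm carry the brass screws that stop the stage when level
- lens_stage (a joint): tilt of the lens stage (dark red plate 155 x 130 x 9 mm with black chuck and glass lens, about 0.5 kg) about its hinge at the stand's far end (stand x = +80 mm, 35 mm up). 0 rad = level, at the hard stops; -0.037 rad = fully sagging, as at the start; grows as the near edge rises. Only its weight holds it down. Lens top 61 mm above the bench when level
- stage_edge (a point): lowest point, mid-width, of the round 10 mm steel bar under the near edge of the stage, which the wedge must lift: stand frame x = -70, y = 0, 27 mm above the bench when level, 21.5 mm when sagging. The plate ends 5 mm nearer the robot than the bar's middle
- red_wedge: tall red wedge, 0.2 kg, loose on the bench: 130 mm long, 36 wide, flat underneath, top rising evenly from 3 mm at the thin end to 22.5 mm at the thick end. Origin: centre of its underside; x points to the thin end (x = +65 mm), z up. Slippery (friction about 0.3) but it stays where it is pushed. Its back face (x = -65 mm), 36 mm wide up to 18 mm high and 16 mm above that, is good to push on
- red_wedge_tip (a point): middle of the thin end of the red wedge, at its underside. The stage comes level with the thin end some 45 to 85 mm past the bar. Resistance to pushing is about 2 to 5 N while the stage rises and climbs steeply once it meets the stops; the wedge then squeezes the stage with roughly 0.8 to 1.5 times the push
- red_wedge_fin (a point): middle of the grip on the red wedge's upright fin, 12 mm below its top (43.5 mm above the wedge's underside). The fin stands on the thick end, 22 mm long (wedge x = -65 to -43 mm), 16 mm wide in y, top 55.5 mm above the underside: grip it across its width
- thin_wedge: thin grey wedge of the same plan, only 12 mm high at the thick end (fin top 45 mm): too thin for this stage, leave it. Origin and axes as for the red wedge
- job_tray: open blue tray, 160 x 220 x 35 mm, bystander; origin under its centre
- screwdriver: screwdriver with an orange handle, 170 mm long, bystander
- spray_jar: clear bottle, 56 mm wide, 110 mm high, bystander
- mug: white mug, 76 mm wide, 90 mm high, bystander
- track_mouth (a point): near end of the track on the stand's centre line: stand frame x = -225 mm, y = 0, 12 mm above the bench. The track is an blue strip 60 mm wide from x = -225 to +40 mm; its floor lies 12 to 17 mm above the bench (differs from start to start and is not measured: feel for it). Side rails from x = -225 to -100 mm, 8 mm above the floor, 42 mm clear between
- ring_gauge: flat brass ring, 72 mm wide, 12 mm high, bystander
- lens_blank: round glass lens blank, 68 mm wide, 10 mm thick, bystander
- lens_carton: cream carton, 70 x 70 x 50 mm, bystander
Things that resemble listed ones, but are neither listed nor needed, are in the scene too. What is shaped like the red_wedge but white or yellow is not meant.

How it is judged:
On the way:
1. the red wedge lies in the track, thin end towards the stage, which still sags (y of red_wedge_tip in the frame of stage_base between -0.008 and 0.008 m and x of red_wedge_tip in the frame of stage_base above -0.15 m and z of red_wedge_tip in the frame of stage_base below 0.022 m and angle between the x axis of red_wedge and the x axis of stage_base, either way round below 0.15 rad and value of joint lens_stage below -0.03 rad), for 0.05 s.
At the end, for the whole second after the job is handed in: The stage is level within 0.006 rad against its stops, carried by the red wedge, which lies flat in the track (within 12 mm of its middle), at rest, its thin end at least 35 mm past the bar, and presses on the stage with more than 6 N; the thin grey wedge is within 20 mm of where it was (value of joint lens_stage between -0.006 and 0.006 rad and contact force between red_wedge and lens_stage above 6 N and x of red_wedge_tip in the frame of stage_base above -0.035 m and y of red_wedge_tip in the frame of stage_base between -0.012 and 0.012 m and linear speed of red_wedge below 0.01 m/s and angle between red_wedge's own z axis and vertical below 0.06 rad and distance of thin_wedge from where it was at the start of the episode below 0.02 m); the robot touches nothing.
It fails at once if the wedge squeezes the stage with more than 18 N (contact force between red_wedge and lens_stage above 18 N).
It fails at once if the robot presses on the stage itself (more than 3 N) (contact force between the arm and lens_stage above 3 N).
It fails at once if the robot's fingers press on the stage itself (more than 3 N) (contact force between the fingers and lens_stage above 3 N).
It fails at once if a bystander is shifted by more than 30 mm (distance of any of thin_wedge, job_tray, screwdriver, spray_jar, mug, ring_gauge, lens_blank, lens_carton from where it was at the start of the episode above 0.03 m).
It also fails if it takes over 61 s, if anything falls off the work surface, if the arm or the gripper's body presses on something with over 40 N, if the wrist force passes 120 N, or if a joint passes its speed limit or range.

## Working session

There is one attempt and no reset: what is moved stays moved. The work goes in short steps, Python scripts to look and compute and a shell command to move; the robot and the scene stay as the last step left them, time stands still between calls to the robot, and variables do not carry over. Pictures are saved under pics/ and viewed, and the job is handed in when it is done.

```bash
ls; mkdir -p pics; python3 - <<'E'
from plant import bot, eyes
import cv2,numpy as np
o=bot.get_obs(); print(o['time_s'],o['tool_pos'],o['tcp_rot'],o['ft_force'],o['gripper_width'],bot.tcp_to_grasp)
for n in ['scene','side']:
    c=eyes.camera(n); cv2.imwrite(f'pics/{n}0.png',c['color']); np.savez(f'{n}0.npz',**c)
    print(n,c['camera_matrix'],c['R'],c['t'])
E
```

```text
pics
0.0 [5.74495000e-01 7.40249708e-05 2.30421203e-01] [[ 3.52641624e-05 -1.76795845e-03  9.99998437e-01]
 [-9.99999967e-01  2.54760637e-04  3.57146233e-05]
 [-2.54823381e-04 -9.99998405e-01 -1.76794941e-03]] [ 0.008218   -0.73049862 -0.30382804] 0.08559778831740651 0.0187
scene [[475.63715067   0.         279.36932669]
 [  0.         475.63715067 207.99133342]
 [  0.           0.           1.        ]] [[ 0.06513898  0.99787424 -0.00197951]
 [ 0.81808799 -0.05453863 -0.57250117]
 [-0.57139212  0.03567273 -0.81990152]] [-0.04387301 -0.41634113  1.66294417]
side [[448.15875401   0.         279.93556414]
 [  0.         448.15875401 204.63831437]
 [  0.           0.           1.        ]] [[ 0.68357655 -0.72957991 -0.02088671]
 [-0.4986738  -0.44595147 -0.74327097]
 [ 0.5329611   0.51849826 -0.66866435]] [-0.40083927  0.32595366  1.033688  ]
```

View pics/scene0.png

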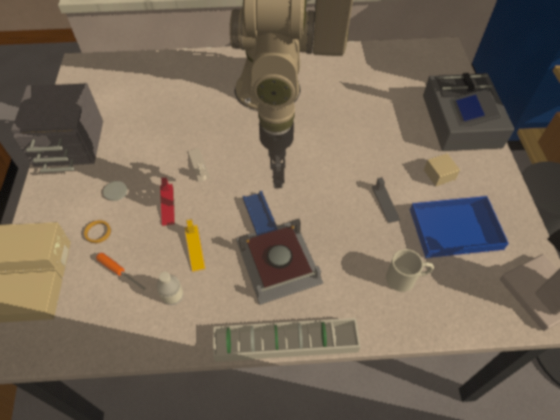

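View pics/side0.png

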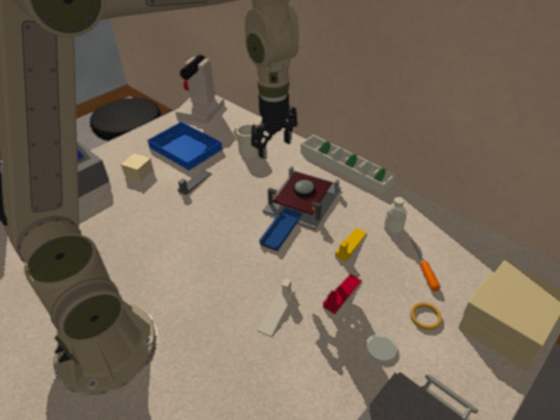

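The scene picture shows the red wedge at (168,203), a yellow one at (194,247), a white one at (198,170) and the thin grey one at (385,200). The stand is at (278,260) and its blue track at (260,212). Only the (168,203) object is red. I'll confirm it in an enlarged crop and measure.

```bash
cat > h.py <<'E'
import numpy as np,cv2
def cloud(c):
    z=c['z_map'];K=c['camera_matrix'];v,u=np.mgrid[:z.shape[0],:z.shape[1]]
    P=np.stack([(u-K[0,2])/K[0,0]*z,(v-K[1,2])/K[1,1]*z,z],-1)
    return (P-c['t'])@c['R']
def proj(c,X):
    X=np.atleast_2d(X);p=X@c['R'].T+c['t'];K=c['camera_matrix'];q=p@K.T
    return q[:,:2]/q[:,2:]
def ray(c,uv,h):
    uv=np.atleast_2d(uv);K=c['camera_matrix'];d=np.c_[(uv-K[[0,1],2])/K[0,0],np.ones(len(uv))]@c['R'];o=-c['R'].T@c['t']
    return o+d*((h-o[2])/d[:,2])[:,None]
E
python3 - <<'E'
from h import *
for n in ['scene','side']:
    c=dict(np.load(n+'0.npz')); P=cloud(c); hsv=cv2.cvtColor(c['color'],cv2.COLOR_BGR2HSV)
    h,s,v=cv2.split(hsv); Z=P[...,2]
    bench=(np.abs(Z)<.02)&(c['z_map']>0)&(abs(P[...,0]-.45)<.25)&(abs(P[...,1])<.4); print(n,'bench z',np.median(Z[bench]))
    red=(((h<8)|(h>170))&(s>120)&(v>50)).astype(np.uint8)
    blue=((h>100)&(h<125)&(s>100)).astype(np.uint8)
    for nm,m in [('red',red),('blue',blue)]:
        k,l,st,ce=cv2.connectedComponentsWithStats(m)
        for i in range(1,k):
            if st[i,4]>150:
                mm=l==i;Q=P[mm];print(nm,st[i],ce[i].round(),'mean',Q.mean(0).round(3),'z',np.percentile(Q[:,2],[5,50,95]).round(3))
                r=cv2.minAreaRect(Q[:,:2].astype(np.float32)*1000);print('   rect',r)
    if n=='scene':
        cv2.imwrite('pics/crop_s.png',cv2.resize(c['color'][140:310,130:340],None,fx=3.5,fy=3.5,interpolation=cv2.INTER_CUBIC))
    else:
        cv2.imwrite('pics/crop_d.png',cv2.resize(c['color'][160:330,220:400],None,fx=3.5,fy=3.5,interpolation=cv2.INTER_CUBIC))
E
```

```text
scene bench z 0.0012421754016667755
red [160 178  14  48 545] [167. 203.] mean [ 0.484 -0.31   0.021] z [0.003 0.014 0.051]
   rect ((862.400634765625, -197.9683837890625), (917.9132690429688, 58.27956008911133), 16.68975067138672)
blue [ 473    0   87  140 8451] [523.  59.] mean [-0.505  1.234 -0.329] z [-0.562 -0.339 -0.078]
   rect ((301.1898193359375, 794.5955810546875), (454.85308837890625, 2550.99462890625), 60.107547760009766)
blue [457  95  27  25 435] [470. 107.] mean [0.255 0.608 0.113] z [0.101 0.111 0.12 ]
   rect ((759.4826049804688, 317.1617431640625), (83.37472534179688, 1280.49755859375), 60.08759689331055)
blue [ 413  197   94   60 4177] [458. 226.] mean [0.614 0.5   0.015] z [0.002 0.006 0.033]
   rect ((861.9540405273438, 234.15945434570312), (254.68212890625, 988.6473388671875), 43.30190658569336)
side bench z 0.0013481716470767741
red [276 173  55  41 896] [301. 193.] mean [ 0.671 -0.011  0.041] z [0.034 0.038 0.043]
   rect ((296.3738708496094, -287.2038879394531), (1129.6640625, 159.58535766601562), 35.90126037597656)
red [324 274  37  40 643] [341. 294.] mean [ 0.469 -0.318  0.021] z [0.004 0.014 0.055]
   rect ((202.48922729492188, -465.57135009765625), (764.6989135742188, 77.55262756347656), 28.673452377319336)
blue [ 148  122   74   48 1987] [185. 145.] mean [0.615 0.493 0.018] z [0.003 0.009 0.035]
   rect ((334.5960693359375, -61.6734619140625), (1514.2978515625, 240.018310546875), 63.15733337402344)
blue [261 208  41  42 837] [280. 228.] mean [ 0.533 -0.053  0.024] z [0.013 0.016 0.025]
   rect ((227.81021118164062, -317.3863525390625), (995.4795532226562, 110.456787109375), 40.56890106201172)
```

View pics/crop_s.png

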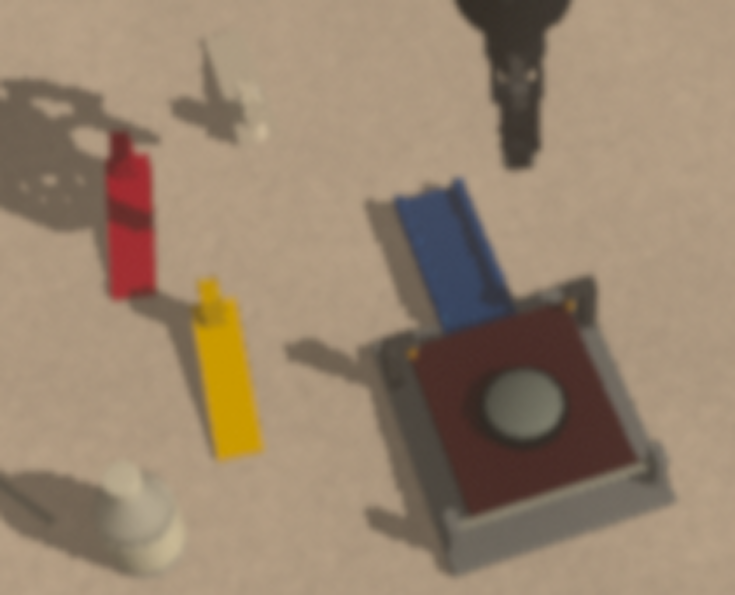

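View pics/crop_d.png

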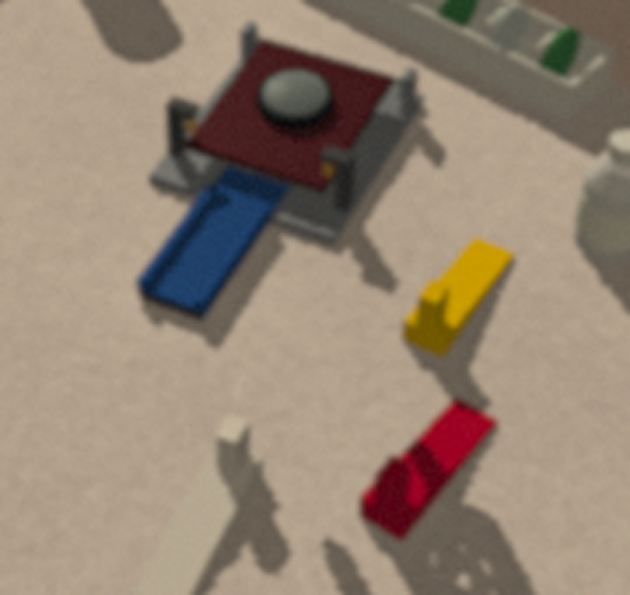

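Confirmed: the red wedge is at scene (168,203), with its fin towards the robot and its thin end away from it. The yellow (194,247) and white (198,170) ones are lookalikes. Next, poses from the rays and depth.

```bash
python3 - <<'E'
from h import *
S=dict(np.load('scene0.npz'));D=dict(np.load('side0.npz'))
def rect(P): 
    r=cv2.minAreaRect((P[:,:2]*1000).astype(np.float32)); return np.round(cv2.boxPoints(r)),np.round(r[1],1),r[0]
for n,c in [('scene',S),('side',D)]:
    P=cloud(c);h,s,v=cv2.split(cv2.cvtColor(c['color'],cv2.COLOR_BGR2HSV));X,Y,Z=P[...,0],P[...,1],P[...,2]
    red=((h<8)|(h>170))&(s>120)&(v>40)&(abs(X-.48)<.12)&(abs(Y+.31)<.1)&(Z>0)&(Z<.07)
    Q=P[red];low=Q[Q[:,2]<.024];hi=Q[Q[:,2]>.035]
    print(n,'wedge',*rect(low)); print('  fin',hi.mean(0) if len(hi) else None,len(hi))
    m=(X>.55)&(X<.82)&(abs(Y+.0)<.1)&(Z>.028)&(Z<.052)&((h<12)|(h>168))&(s>60)
    Q=P[m];print('plate',*rect(Q));A=np.c_[Q[:,:2],np.ones(len(Q))];print(np.linalg.lstsq(A,Q[:,2],rcond=None)[0])
    b=(h>100)&(h<125)&(s>80)&(X>.4)&(X<.65)&(abs(Y+.05)<.1)&(Z>.008)&(Z<.04);Q=P[b];print('track',*rect(Q),np.percentile(Q[:,2],[10,30,50,70,90]))
    fl=Q[Q[:,2]<.019];
# clicked corners
px=lambda u,v:(130+u/3.5,140+v/3.5)
print('thin end',ray(S,[px(112,298),px(155,292)],.002));print('thick top',ray(S,[px(108,160),px(149,155)],.022))
print('mouth rail',ray(S,[px(397,200),px(462,180)],.024))
print('base far edge corners',ray(S,[px(455,575),px(675,498)],.003))
E
```

```text
scene wedge [[ 419. -298.]
 [ 422. -335.]
 [ 550. -325.]
 [ 548. -288.]] [128.5  36.8] (484.7812194824219, -311.5771484375)
  fin [ 0.43354151 -0.3142029   0.04994367] 51
plate [[591.  37.]
 [627. -87.]
 [776. -45.]
 [741.  80.]] [155.2 129.5] (683.8582763671875, -3.730499267578125)
[0.03639561 0.01390445 0.01317869]
track [[465. -41.]
 [479. -92.]
 [602. -57.]
 [588.  -6.]] [128.1  52.8] (533.4109497070312, -49.129722595214844) [0.01263047 0.01466668 0.01605645 0.01811675 0.02346688]
side wedge [[ 414. -302.]
 [ 418. -337.]
 [ 548. -323.]
 [ 545. -289.]] [131.2  34.9] (481.33245849609375, -312.8870544433594)
  fin [ 0.42616737 -0.31909789  0.05002309] 88
plate [[588.  35.]
 [626. -90.]
 [779. -44.]
 [742.  81.]] [160.1 130.4] (683.7223510742188, -4.183921813964844)
[0.03792789 0.0145338  0.01269746]
track [[455. -37.]
 [472. -97.]
 [631. -52.]
 [615.   8.]] [165.5  62.1] (543.4202270507812, -44.84969711303711) [0.01330102 0.01507801 0.01646305 0.01826399 0.02342131]
thin end [[ 0.54775367 -0.32236586  0.002     ]
 [ 0.54426617 -0.28824518  0.002     ]]
thick top [[ 0.42257221 -0.33106177  0.022     ]
 [ 0.41954278 -0.29717826  0.022     ]]
mouth rail [[ 0.48161164 -0.09077602  0.024     ]
 [ 0.4646801  -0.03669125  0.024     ]]
base far edge corners [[ 0.80392738 -0.0574401   0.003     ]
 [ 0.75374882  0.10780255  0.003     ]]
```

```bash
python3 -m crank '[[[-0.02,-0.05,0.02,0.18],[-0.04,-0.1,0.02,0.36],[-0.06,-0.15,0.02,0.54],[-0.08,-0.2,0.02,0.72],[-0.1,-0.25,0.02,0.9],[-0.11,-0.29,0.02,1.08],[-0.12,-0.317,0.02,1.26],[-0.12,-0.317,0.02,1.44],[-0.12,-0.317,0.02,1.62],[-0.12,-0.317,0.02,1.66],[-0.12,-0.317,0.02,1.66]]]' 100
python3 - <<'E'
from plant import bot, eyes
import cv2,numpy as np
o=bot.get_obs(); print(o['joint_pos'],o['tcp_rot'])
c=eyes.camera('wrist'); cv2.imwrite('pics/w1.png',c['color']); np.savez('w1.npz',tp=o['tool_pos'],tr=o['tcp_rot'],**c); print(c['tool_from_camera'],c['camera_matrix'])
E
```

```text
time_s: 1.48
tool_pos: [0.4548, -0.3169, 0.2508]
tcp_rot: [[0.996, -0.001, -0.088], [0.088, 0.001, 0.996], [-0.001, -1.0, 0.001]]
ft_force: [-0.1, 0.1, -0.1]
gripper_width: 0.0854
[-7.53438713e-01  2.69028780e-01  3.34845869e-02  1.33633401e+00
  6.46837401e-05 -8.41974742e-01] [[ 9.96082998e-01 -7.44802295e-04 -8.84200558e-02]
 [ 8.84206370e-02  7.87342472e-04  9.96082914e-01]
 [-6.72267975e-04 -9.99999413e-01  8.50114344e-04]]
[[ 2.80833101e-04  9.58898550e-01  2.83748996e-01 -7.14437868e-02]
 [-1.84346161e-04 -2.83748953e-01  9.58898586e-01 -1.43213703e-01]
 [ 9.99999944e-01 -3.21598502e-04  9.70831684e-05 -3.62834321e-04]
 [ 0.00000000e+00  0.00000000e+00  0.00000000e+00  1.00000000e+00]] [[331.86482634   0.         276.96400035]
 [  0.         331.86482634 212.99684618]
 [  0.           0.           1.        ]]
```

View pics/w1.png

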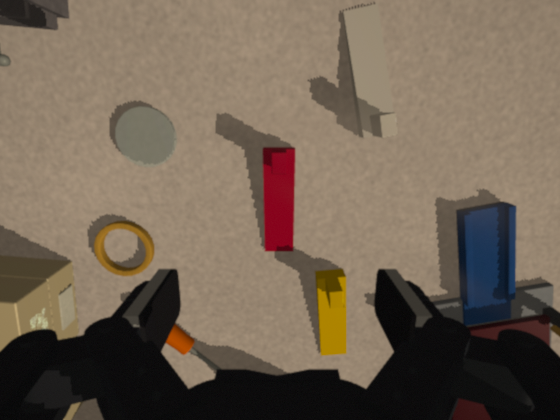

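The wrist view shows the red wedge at (263–295, 148–250), fin at the top and thin end at the bottom. The white one is at (370,70), the yellow at (331,312) and the track at (488,260).

```bash
cat >> h.py <<'E'
def wristcam(f):
    w=dict(np.load(f));T=w['tool_from_camera'];A=np.eye(4);A[:3,:3]=w['tr'];A[:3,3]=w['tp'];M=np.linalg.inv(A@T)
    w['R']=M[:3,:3];w['t']=M[:3,3];return w
E
python3 - <<'E'
from h import *
w=wristcam('w1.npz');P=cloud(w);h,s,v=cv2.split(cv2.cvtColor(w['color'],cv2.COLOR_BGR2HSV));X,Y,Z=P[...,0],P[...,1],P[...,2]
bench=(abs(Z)<.01)&(abs(X-.5)<.1)&(abs(Y+.3)<.15);print('bench',np.median(Z[bench]))
red=((h<8)|(h>170))&(s>120)&(v>40)&(abs(X-.48)<.12)&(abs(Y+.31)<.1)&(Z>-.01)&(Z<.08)
Q=P[red];low=Q[Q[:,2]<.026];r=cv2.minAreaRect((low[:,:2]*1000).astype(np.float32));print(r,cv2.boxPoints(r).round(1).tolist())
hi=Q[Q[:,2]>.045];print('fin',hi.mean(0),len(hi),hi.min(0),hi.max(0)); r=cv2.minAreaRect((hi[:,:2]*1000).astype(np.float32));print(r)
b=(h>100)&(h<125)&(s>80)&(X>.4)&(X<.65)&(abs(Y+.05)<.12)&(Z>.008)&(Z<.04);Q=P[b];r=cv2.minAreaRect((Q[:,:2]*1000).astype(np.float32));print('track',r,cv2.boxPoints(r).round(1).tolist(),np.percentile(Q[:,2],[10,30,50,70,90]))
E
```

```text
bench 0.0004207912856842443
((483.916015625, -312.4363098144531), (131.82693481445312, 37.00020217895508), 4.7204060554504395) [[416.70001220703125, -299.3999938964844], [419.70001220703125, -336.29998779296875], [551.0999755859375, -325.3999938964844], [548.0999755859375, -288.6000061035156]]
fin [ 0.42876241 -0.31779772  0.05575463] 347 [ 0.41791261 -0.32630571  0.05036185] [ 0.44022629 -0.30912841  0.05796378]
((429.0148620605469, -317.72802734375), (21.18529510498047, 15.434194564819336), 4.963621139526367)
track ((543.3734130859375, -41.254364013671875), (161.07254028320312, 72.09881591796875), 15.171332359313965) [[456.20001220703125, -27.5], [475.1000061035156, -97.0999984741211], [630.5, -55.0], [611.7000122070312, 14.600000381469727]] [0.01396997 0.0147094  0.01528429 0.01660672 0.02298454]
```

```bash
python3 -m crank '[[[-0.026,-0.0007,-0.05,-0.003],[-0.026,-0.0007,-0.1,-0.003],[-0.026,-0.0007,-0.15,-0.003],[-0.026,-0.0007,-0.185,-0.003],[-0.026,-0.0007,-0.205,-0.003],[-0.026,-0.0007,-0.218,-0.003],[-0.026,-0.0007,-0.224,-0.003],[-0.026,-0.0007,-0.2245,-0.003],[-0.026,-0.0007,-0.2245,-0.003]]]' 50
python3 - <<'E'
from plant import eyes
import cv2
c=eyes.camera('side');cv2.imwrite('pics/sd2.png',cv2.resize(c['color'][200:340,260:430],None,fx=4,fy=4))
E
```

```text
time_s: 2.65
tool_pos: [0.4296, -0.3182, 0.0276]
tcp_rot: [[0.996, 0.001, -0.086], [0.086, -0.001, 0.996], [0.001, -1.0, -0.001]]
ft_force: [0.0, 0.1, -0.2]
gripper_width: 0.0428
```

View pics/sd2.png

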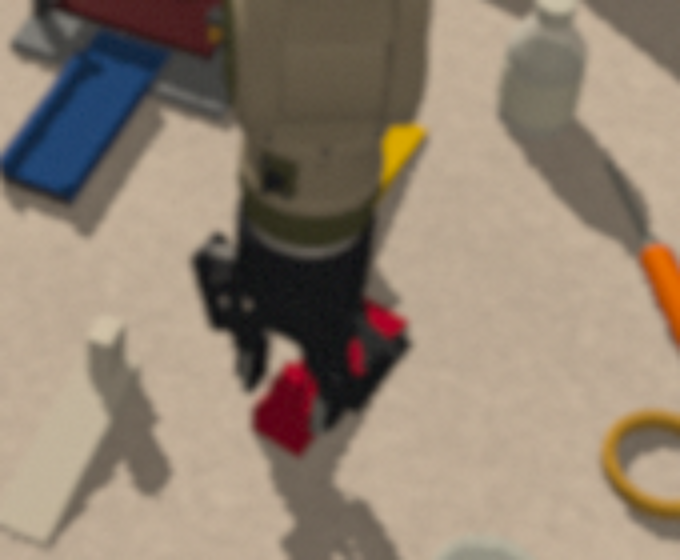

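The fingers straddle the red fin in the crop (at about (290,390)). z is 0.0276, so it hasn't quite settled. I'll close now.

```bash
python3 -m crank '[[[0,0,-0.001,0],[0,0,-0.001,0],[0,0,-0.001,0],[0,0,-0.001,0],[0,0,-0.001,0],[0,0,-0.001,0],[0,0,-0.001,0]]]' 0
python3 -m crank '[[[0,0,0.01,0],[0,0,0.03,0],[0,0,0.06,0],[0,0,0.09,0],[0,0,0.09,0],[0,0,0.09,0]]]'
```

```text
time_s: 3.58
tool_pos: [0.4293, -0.318, 0.0262]
tcp_rot: [[0.996, 0.001, -0.086], [0.086, -0.001, 0.996], [0.0, -1.0, -0.001]]
ft_force: [-1.1, 1.2, 5.3]
gripper_width: 0.0152
time_s: 4.32
tool_pos: [0.4285, -0.3172, 0.1149]
tcp_rot: [[0.996, -0.001, -0.086], [0.086, 0.001, 0.996], [-0.001, -1.0, 0.001]]
ft_force: [-0.3, 0.1, -2.5]
gripper_width: 0.0151
```

```bash
python3 -m crank '[[[0,0,0.05,0],[0,0,0.1,0.05],[0.01,0.04,0.12,0.1],[0.03,0.08,0.12,0.15],[0.05,0.12,0.12,0.19],[0.05,0.157,0.12,0.19],[0.05,0.157,0.12,0.19],[0.05,0.157,0.12,0.19]]]'
python3 - <<'E'
from plant import bot, eyes
import cv2,numpy as np
o=bot.get_obs()
c=eyes.camera('wrist'); cv2.imwrite('pics/w2.png',c['color']); np.savez('w2.npz',tp=o['tool_pos'],tr=o['tcp_rot'],**c)
E
```

```text
time_s: 5.32
tool_pos: [0.4787, -0.1607, 0.2347]
tcp_rot: [[0.962, -0.002, -0.273], [0.273, 0.001, 0.962], [-0.002, -1.0, 0.001]]
ft_force: [-0.7, -0.1, -1.6]
gripper_width: 0.0151
```

View pics/w2.png

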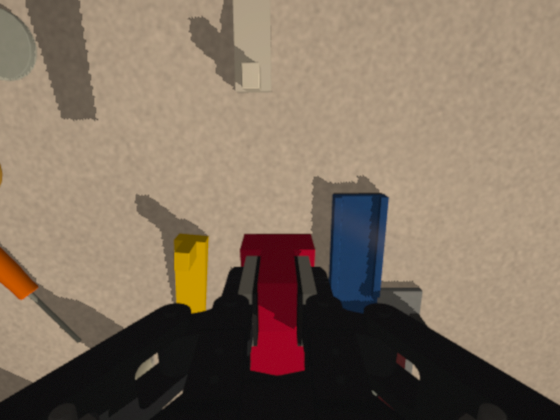

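The track mouth is at (333–387, 193) and the held wedge at (242–315, 234–372). They look parallel. Now the numbers.

```bash
python3 - <<'E'
from h import *
w=wristcam('w2.npz');P=cloud(w);h,s,v=cv2.split(cv2.cvtColor(w['color'],cv2.COLOR_BGR2HSV));X,Y,Z=P[...,0],P[...,1],P[...,2]
b=(h>100)&(h<125)&(s>80)&(X>.42)&(X<.58)&(abs(Y+.05)<.1)&(Z>.005)&(Z<.04);Q=P[b]
r=cv2.minAreaRect((Q[:,:2]*1000).astype(np.float32));print('track',r,cv2.boxPoints(r).round(1).tolist())
print('hist z',np.histogram(Q[:,2],np.arange(.008,.03,.002)))
f=Q[(Q[:,2]<.019)&(Q[:,2]>.008)]; 
for th in [.26,.27,.28,.29,.30]:
    d=np.array([np.cos(th),np.sin(th)]);n=np.array([-d[1],d[0]]);rt=Q[Q[:,2]>.0215]
    print(th,'lat all',np.percentile(Q[:,:2]@n,[.5,1,99,99.5]).round(4),'w',np.ptp(np.percentile(Q[:,:2]@n,[.5,99.5])).round(4),'near',np.percentile(Q[:,:2]@d,[.5,1]).round(4), 'rails',np.percentile(rt[:,:2]@n,[1,50,99]).round(4))
# held wedge back/side
red=((h<8)|(h>170))&(s>120)&(v>40)&(Z>.15); red[:, :230]=0; red[:,330:]=0
Q=P[red]; print('wedge z',np.percentile(Q[:,2],[1,50,99]))
low=Q[(Q[:,2]<.235)];r=cv2.minAreaRect((low[:,:2]*1000).astype(np.float32));print(r,cv2.boxPoints(r).round(1).tolist())
T=w['tr'];print('tool heading',np.arctan2(T[1,0],T[0,0]),w['tp'])
# tip end edge
ys=[(u,np.where(red[:,u])[0].max()) for u in range(255,302,4)];print([ (P[a[1],a[0]]).round(4).tolist() for a in ys])
E
```

```text
track ((525.7774047851562, -48.60260772705078), (124.7166519165039, 66.15875244140625), 16.780038833618164) [[456.5, -34.900001525878906], [475.6000061035156, -98.30000305175781], [595.0, -62.29999923706055], [575.9000244140625, 1.100000023841858]]
hist z (array([   2,   37,  363, 2668,  283,   60,  242, 1186,   89,    0]), array([0.008, 0.01 , 0.012, 0.014, 0.016, 0.018, 0.02 , 0.022, 0.024,
       0.026, 0.028]))
0.26 lat all [-0.2151 -0.2148 -0.1554 -0.1547] w 0.0604 near [0.4338 0.4341] rails [-0.2149 -0.164  -0.1545]
0.27 lat all [-0.2196 -0.2195 -0.1605 -0.16  ] w 0.0597 near [0.432  0.4322] rails [-0.2195 -0.1686 -0.1599]
0.28 lat all [-0.2244 -0.2243 -0.1654 -0.165 ] w 0.0594 near [0.43   0.4302] rails [-0.2243 -0.1734 -0.165 ]
0.29 lat all [-0.2294 -0.2293 -0.1703 -0.17  ] w 0.0595 near [0.428  0.4282] rails [-0.2293 -0.1782 -0.1699]
0.3 lat all [-0.2346 -0.2342 -0.1751 -0.1747] w 0.0599 near [0.4259 0.4262] rails [-0.2343 -0.1834 -0.1744]
wedge z [0.21192948 0.2322975  0.30904214]
((509.3023986816406, -153.53439331054688), (85.85782623291016, 35.556007385253906), 14.31644058227539) [[463.29998779296875, -146.89999389648438], [472.1000061035156, -181.39999389648438], [555.2999877929688, -160.10000610351562], [546.5, -125.69999694824219]]
tool heading 0.2765546807046222 [ 0.47865163 -0.16069254  0.2346849 ]
[[0.471, -0.1692, 0.3092], [0.4719, -0.168, 0.3082], [0.4699, -0.1674, 0.3105], [0.4704, -0.1662, 0.31], [0.4698, -0.1654, 0.3103], [0.4699, -0.1643, 0.3102], [0.4707, -0.163, 0.309], [0.4702, -0.1621, 0.3089], [0.469, -0.1614, 0.31], [0.4698, -0.1601, 0.3085], [0.4685, -0.1595, 0.3093], [0.468, -0.1586, 0.3093]]
```

```bash
python3 -m crank '[[[-0.007,0.04,-0.02,0.003],[-0.007,0.08,-0.06,0.003],[-0.007,0.0944,-0.11,0.003],[-0.007,0.0944,-0.15,0.003],[-0.007,0.0944,-0.172,0.003],[-0.007,0.0944,-0.172,0.003],[-0.007,0.0944,-0.172,0.003],[-0.007,0.0944,-0.172,0.003]]]'
python3 - <<'E'
from plant import bot, eyes
import cv2,numpy as np
o=bot.get_obs()
print(o['tool_pos'],np.arctan2(o['tcp_rot'][1][0],o['tcp_rot'][0][0]))
c=eyes.camera('wrist'); cv2.imwrite('pics/w3.png',c['color']); np.savez('w3.npz',tp=o['tool_pos'],tr=o['tcp_rot'],**c)
E
```

```text
time_s: 6.38
tool_pos: [0.4732, -0.0671, 0.0651]
tcp_rot: [[0.961, 0.002, -0.275], [0.275, -0.001, 0.961], [0.002, -1.0, -0.001]]
ft_force: [0.6, -0.6, -2.0]
gripper_width: 0.0152
[ 0.47321688 -0.06706324  0.06510914] 0.2785283364643937
```

View pics/w3.png

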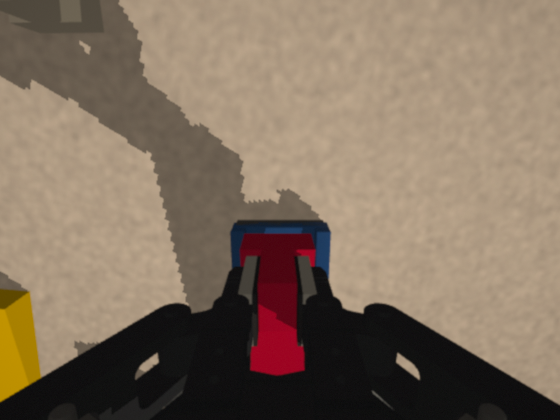

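The wedge centre is at column 278.5 and the track centre at 280.5 (edges 232 and 329). The residual is about 1.3 mm, the same as the remaining tracking lag. I'll correct it and lower gently.

```bash
python3 -m crank '[[[-0.001,0.0006,-0.004,0],[-0.001,0.0006,-0.008,0],[-0.001,0.0006,-0.01,0],[-0.001,0.0006,-0.01,0],[-0.001,0.0006,-0.01,0]]]'
python3 - <<'E'
from plant import bot, eyes
import cv2,numpy as np
o=bot.get_obs()
c=eyes.camera('wrist'); cv2.imwrite('pics/w4.png',cv2.resize(c['color'][190:390,180:380],None,fx=3,fy=3)); np.savez('w4.npz',tp=o['tool_pos'],tr=o['tcp_rot'],**c)
p=np.array(o['tool_pos']);print(p,'s,lat',p[0]*.9611+p[1]*.2764,-p[0]*.2764+p[1]*.9611)
E
```

```text
time_s: 7.05
tool_pos: [0.4711, -0.0657, 0.0539]
tcp_rot: [[0.961, 0.0, -0.276], [0.276, 0.0, 0.961], [0.0, -1.0, 0.0]]
ft_force: [0.1, -0.1, -2.2]
gripper_width: 0.0153
[ 0.47113889 -0.06571922  0.05385947] s,lat 0.43464679090792946 -0.19338553410244014
```

View pics/w4.png

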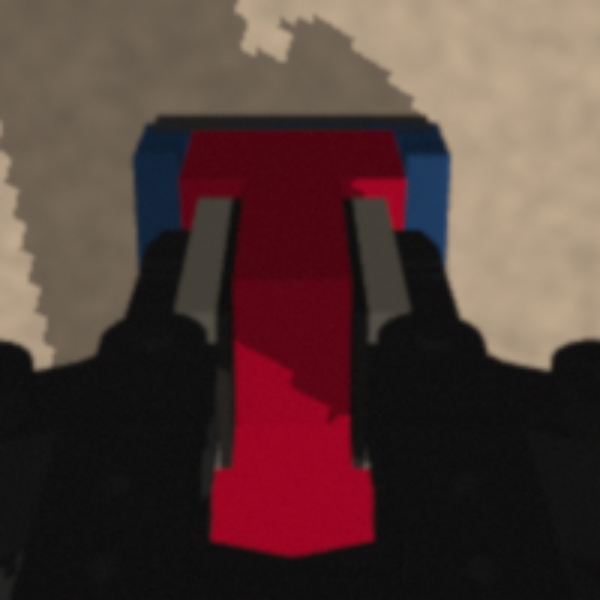

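Wedge centre 293.5 against track centre 291 in the crop, so 0.4 mm off, with the thin end at 292.5. It is well aligned, so I'll lower it and feel for the floor.

```bash
python3 -m crank '[[[0,-0.0003,-0.004,0],[0,-0.0003,-0.008,0],[0,-0.0003,-0.01,0],[0,-0.0003,-0.01,0],[0,-0.0003,-0.01,0]]]'
python3 -m crank '[[[0,0,-0.001,0],[0,0,-0.001,0],[0,0,-0.001,0]]]'
```

```text
time_s: 7.72
tool_pos: [0.4711, -0.066, 0.0438]
tcp_rot: [[0.961, -0.0, -0.276], [0.276, 0.0, 0.961], [0.0, -1.0, 0.0]]
ft_force: [0.0, -0.3, -1.7]
gripper_width: 0.0151
time_s: 8.1
tool_pos: [0.4711, -0.066, 0.0429]
tcp_rot: [[0.961, 0.0, -0.276], [0.276, 0.0, 0.961], [0.0, -1.0, 0.0]]
ft_force: [0.4, -0.1, -1.4]
gripper_width: 0.0151
```

```bash
python3 -m crank '[[[0,0,-0.001,0],[0,0,-0.001,0],[0,0,-0.001,0]]]';python3 -m crank '[[[0,0,-0.001,0],[0,0,-0.001,0],[0,0,-0.001,0]]]'
```

```text
time_s: 8.48
tool_pos: [0.471, -0.066, 0.0418]
tcp_rot: [[0.961, -0.0, -0.276], [0.276, 0.0, 0.961], [-0.0, -1.0, 0.0]]
ft_force: [-0.1, 1.2, -1.1]
gripper_width: 0.0151
time_s: 8.85
tool_pos: [0.4711, -0.066, 0.0408]
tcp_rot: [[0.961, 0.0, -0.276], [0.276, 0.0, 0.961], [0.0, -1.0, 0.0]]
ft_force: [0.5, 0.5, -1.8]
gripper_width: 0.0152
```

```bash
for i in 1; do python3 -m crank '[[[0,0,-0.001,0],[0,0,-0.001,0],[0,0,-0.001,0]]]'; done;  python3 -m crank '[[[0,0,-0.001,0],[0,0,-0.001,0],[0,0,-0.001,0]]]'
```

```text
time_s: 9.22
tool_pos: [0.4711, -0.066, 0.0407]
tcp_rot: [[0.961, 0.0, -0.276], [0.276, -0.0, 0.961], [0.0, -1.0, -0.0]]
ft_force: [-3.4, 0.8, 7.4]
gripper_width: 0.0151
time_s: 9.6
tool_pos: [0.4711, -0.066, 0.0407]
tcp_rot: [[0.961, 0.001, -0.276], [0.276, -0.0, 0.961], [0.001, -1.0, -0.001]]
ft_force: [-4.9, 2.5, 15.9]
gripper_width: 0.0152
```

The floor is at about 14.5 mm (TCP 0.0407). I'll ease off the pressure, release and look.

```bash
python3 -m crank '[[[0,0,0.0018,0],[0,0,0.0018,0]]]'; python3 -m crank '[[[0,0,0,0],[0,0,0,0],[0,0,0,0],[0,0,0.02,0],[0,0,0.05,0],[-0.03,-0.0086,0.06,0],[-0.06,-0.017,0.06,0],[-0.06,-0.017,0.06,0],[-0.06,-0.017,0.06,0]]]' 50
python3 - <<'E'
from plant import bot, eyes
import cv2,numpy as np
o=bot.get_obs();np.savez('w5.npz',tp=o['tool_pos'],tr=o['tcp_rot'],**(c:=eyes.camera('wrist')))
s=eyes.camera('side');np.savez('sd5.npz',**s)
cv2.imwrite('pics/m5.png',np.hstack([cv2.resize(c['color'],(400,300)),cv2.resize(s['color'][150:270,220:380],(400,300))]))
E
```

```text
time_s: 9.85
tool_pos: [0.4712, -0.0661, 0.0407]
tcp_rot: [[0.961, 0.0, -0.276], [0.276, -0.0, 0.961], [0.0, -1.0, -0.0]]
ft_force: [-0.8, 0.2, 3.8]
gripper_width: 0.015
time_s: 10.98
tool_pos: [0.4118, -0.0832, 0.1009]
tcp_rot: [[0.961, 0.001, -0.275], [0.275, -0.0, 0.961], [0.001, -1.0, -0.001]]
ft_force: [0.7, -0.2, 0.0]
gripper_width: 0.0427
```

View pics/m5.png

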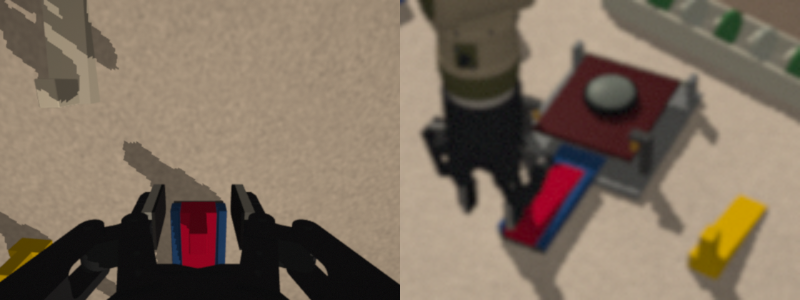

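The wedge lies in the track, thin end towards the stage. Next I shut the fingers, go down behind the back face (TCP z≈0.027, above the rails), and advance until contact.

```bash
python3 -m crank '[[[0,0,0,0],[0,0,0,0],[0,0,0,0],[0,0,-0.04,0],[0,0,-0.065,0],[0,0,-0.0735,0],[0,0,-0.0735,0],[0,0,-0.0735,0]]]' 0
python3 -m crank '[[[0.01,0.0029,0,0],[0.02,0.0057,0,0],[0.026,0.0075,0,0],[0.026,0.0075,0,0],[0.026,0.0075,0,0]]]'
python3 - <<'E'
from plant import bot, eyes
import cv2,numpy as np
c=eyes.camera('wrist')
s=eyes.camera('side')
cv2.imwrite('pics/m6.png',np.hstack([cv2.resize(c['color'],(400,300)),cv2.resize(s['color'][150:270,220:380],(400,300))]))
E
```

```text
time_s: 12.08
tool_pos: [0.4119, -0.0834, 0.028]
tcp_rot: [[0.961, 0.002, -0.276], [0.276, -0.001, 0.961], [0.001, -1.0, -0.001]]
ft_force: [-0.4, 0.4, -0.3]
gripper_width: -0.0002
time_s: 12.7
tool_pos: [0.4367, -0.0753, 0.0269]
tcp_rot: [[0.961, -0.001, -0.276], [0.276, 0.0, 0.961], [-0.001, -1.0, 0.0]]
ft_force: [-0.3, -0.1, -0.2]
gripper_width: -0.0001
```

View pics/m6.png

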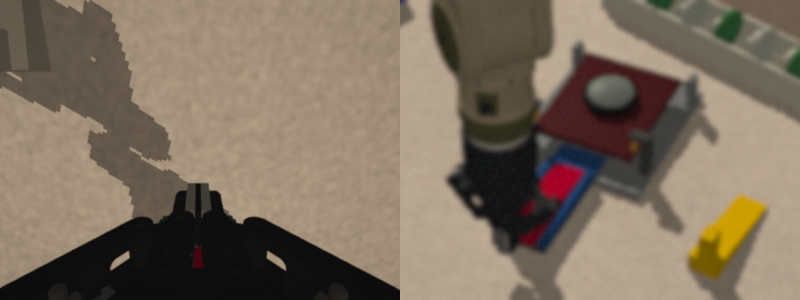

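```bash
python3 -m crank '[[[0.006,0.0017,0,0],[0.0115,0.0033,0,0],[0.0115,0.0033,0,0],[0.0115,0.0033,0,0]]]'
python3 -m crank '[[[0.005,0.0014,0,0],[0.01,0.0029,0,0],[0.015,0.0043,0,0],[0.02,0.0058,0,0],[0.02,0.0058,0,0],[0.02,0.0058,0,0]]]'
python3 - <<'E'
from plant import bot, eyes
import cv2,numpy as np
o=bot.get_obs();p=np.array(o['tool_pos']);f=np.array(o['ft_force']);print('s,lat',p[0]*.9611+p[1]*.2764,-p[0]*.2764+p[1]*.9611,'push',-(f[0]*.9611+f[1]*.2764))
c=eyes.camera('scene')
s=eyes.camera('side')
cv2.imwrite('pics/m7.png',np.hstack([cv2.resize(c['color'][180:300,200:360],(400,300)),cv2.resize(s['color'][150:270,220:380],(400,300))]))
E
```

```text
time_s: 13.3
tool_pos: [0.4485, -0.0722, 0.0271]
tcp_rot: [[0.961, -0.0, -0.276], [0.276, 0.0, 0.961], [-0.0, -1.0, 0.0]]
ft_force: [-0.2, 0.3, -0.5]
gripper_width: 0.0001
time_s: 14.05
tool_pos: [0.4687, -0.0664, 0.0271]
tcp_rot: [[0.961, 0.0, -0.276], [0.276, 0.0, 0.961], [0.0, -1.0, 0.0]]
ft_force: [1.4, 0.2, -0.2]
gripper_width: 0.0001
s,lat 0.43207876664817174 -0.19333752914657026 push -1.38452870489521
```

View pics/m7.png

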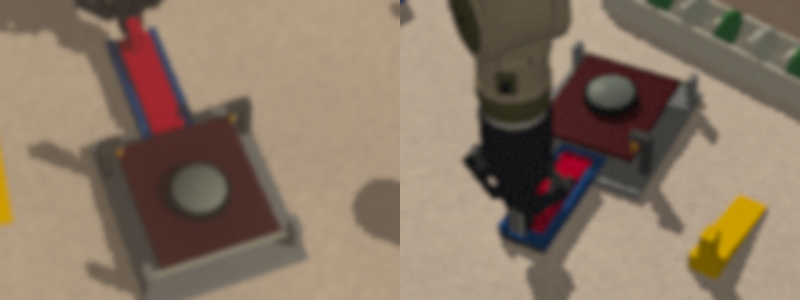

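The tip is just short of the plate edge and still straight in the track. I'll go on to bar contact, expected at s≈0.469.

```bash
cat > st.py <<'E'
from plant import bot
import numpy as np
o=bot.get_obs();p=np.array(o['tool_pos']);f=np.array(o['ft_force']);print('t',o['time_s'],'s,lat,z',(p[0]*.9611+p[1]*.2764).round(4),(-p[0]*.2764+p[1]*.9611).round(4),p[2].round(4),'push',-(f[0]*.9611+f[1]*.2764).round(2),'lat',(-f[0]*.2764+f[1]*.9611).round(2),'fz',f[2].round(2))
E
python3 -m crank '[[[0.005,0.0014,0,0],[0.01,0.0029,0,0],[0.015,0.0043,0,0],[0.02,0.0058,0,0],[0.024,0.0069,0,0],[0.028,0.008,0,0],[0.028,0.008,0,0]]]' >/dev/null; python3 st.py
python3 -m crank '[[[0.0025,0.0007,0,0],[0.005,0.0014,0,0],[0.0075,0.0021,0,0],[0.01,0.0029,0,0],[0.01,0.0029,0,0]]]'>/dev/null; python3 st.py
```

```text
t 15.025 s,lat,z 0.4616 -0.1935 0.0272 push -0.72 lat -0.23 fz -0.9
t 15.65 s,lat,z 0.4711 -0.1932 0.027 push 4.64 lat -0.3 fz 0.95
```

```bash

python3 -m crank '[[[0.0025,0.0007,0,0],[0.005,0.0014,0,0],[0.0075,0.0021,0,0],[0.01,0.0029,0,0],[0.01,0.0029,0,0]]]'>/dev/null; python3 st.py
python3 -m crank '[[[0.0025,0.0007,0,0],[0.005,0.0014,0,0],[0.005,0.0014,0,0]]]'>/dev/null; python3 st.py
python3 - <<'E'
from plant import bot, eyes
import cv2,numpy as np
c=eyes.camera('scene')
s=eyes.camera('side')
cv2.imwrite('pics/m8.png',np.hstack([cv2.resize(c['color'][180:300,200:360],(400,300)),cv2.resize(s['color'][150:270,220:380],(400,300))]))
E
```

```text
t 16.275 s,lat,z 0.4824 -0.1933 0.0271 push 2.1 lat -0.39 fz -0.92
t 16.65 s,lat,z 0.4875 -0.1934 0.0271 push 2.62 lat -0.88 fz 0.3
```

View pics/m8.png

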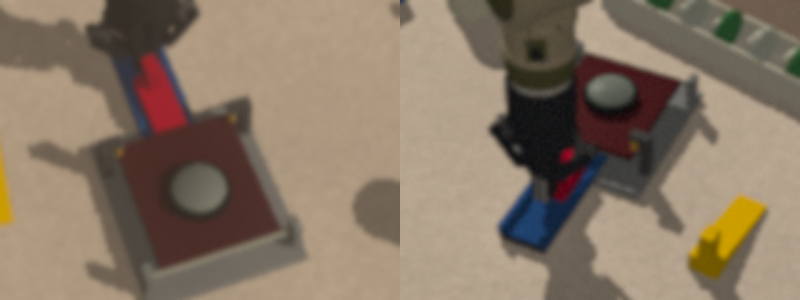

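The wedge is going in under the plate and the push is 2–3 N, as expected. Smaller steps from here.

```bash

python3 -m crank '[[[0.002,0.0006,0,0],[0.004,0.0012,0,0],[0.006,0.0017,0,0],[0.006,0.0017,0,0]]]'>/dev/null; python3 st.py
python3 -m crank '[[[0.0015,0.0004,0,0],[0.003,0.0009,0,0],[0.003,0.0009,0,0]]]'>/dev/null; python3 st.py
```

```text
t 17.25 s,lat,z 0.4937 -0.1935 0.0271 push 3.16 lat 0.65 fz 0.23
t 17.625 s,lat,z 0.4967 -0.1934 0.0271 push 3.61 lat -0.46 fz 0.11
```

```bash

python3 -m crank '[[[0.001,0.0003,0,0],[0.001,0.0003,0,0],[0.001,0.0003,0,0]]]'>/dev/null; python3 st.py
python3 -m crank '[[[0.001,0.0003,0,0],[0.001,0.0003,0,0],[0.001,0.0003,0,0]]]'>/dev/null; python3 st.py
```

```text
t 18.0 s,lat,z 0.4976 -0.1934 0.0271 push 3.45 lat 0.34 fz 0.07
t 18.375 s,lat,z 0.4986 -0.1934 0.0271 push 2.64 lat 0.21 fz 0.57
```

```bash

python3 -m crank '[[[0.001,0.0003,0,0],[0.001,0.0003,0,0],[0.001,0.0003,0,0]]]'>/dev/null; python3 st.py
python3 -m crank '[[[0.001,0.0003,0,0],[0.001,0.0003,0,0],[0.001,0.0003,0,0]]]'>/dev/null; python3 st.py
python3 - <<'E'
from plant import bot, eyes
from h import *
for n in ['scene','side']:
    c=eyes.camera(n);P=cloud(c);h,s,v=cv2.split(cv2.cvtColor(c['color'],cv2.COLOR_BGR2HSV));X,Y,Z=P[...,0],P[...,1],P[...,2]
    m=(X>.55)&(X<.82)&(abs(Y)<.1)&(Z>.028)&(Z<.052)&((h<12)|(h>168))&(s>60);S=(X*.9611+Y*.2764)
    Q=P[m];q=S[m];A=np.c_[q,np.ones(len(q))];k=np.linalg.lstsq(A,Q[:,2],rcond=None)[0];print(n,'tilt',-k[0],'near z',k@[.58,1],len(q))
E
```

```text
t 18.75 s,lat,z 0.4997 -0.1933 0.0271 push 3.22 lat -0.05 fz 0.38
t 19.125 s,lat,z 0.5007 -0.1933 0.0272 push 2.87 lat 0.03 fz 0.01
scene tilt -0.021564409549403626 near z 0.03837420935235173 2312
side tilt -0.020148153271885922 near z 0.039256892731026845 778
```

The stage tilt measures about -0.02 rad (against -0.039 measured before, true -0.037), so roughly 16–18 mm are left.

```bash

python3 -m crank '[[[0.0015,0.0004,0,0],[0.003,0.0009,0,0],[0.003,0.0009,0,0]]]'>/dev/null; python3 st.py
python3 -m crank '[[[0.0015,0.0004,0,0],[0.003,0.0009,0,0],[0.003,0.0009,0,0]]]'>/dev/null; python3 st.py
cat > tilt.py <<'E'
from plant import bot, eyes
from h import *
for n in ['scene','side']:
    c=eyes.camera(n);P=cloud(c);h,s,v=cv2.split(cv2.cvtColor(c['color'],cv2.COLOR_BGR2HSV));X,Y,Z=P[...,0],P[...,1],P[...,2]
    m=(X>.55)&(X<.82)&(abs(Y)<.1)&(Z>.028)&(Z<.052)&((h<12)|(h>168))&(s>60);S=(X*.9611+Y*.2764)
    Q=P[m];q=S[m];A=np.c_[q,np.ones(len(q))];k=np.linalg.lstsq(A,Q[:,2],rcond=None)[0];print(n,'tilt',-k[0],'near z',k@[.58,1],len(q))
E
python3 tilt.py
```

```text
t 19.6 s,lat,z 0.5041 -0.1933 0.0271 push 2.88 lat 0.28 fz -0.06
t 19.975 s,lat,z 0.5063 -0.1932 0.027 push 5.65 lat -0.72 fz 1.59
scene tilt -0.018352590762700568 near z 0.03901293988192944 2294
side tilt -0.018336086543740093 near z 0.03945772815575839 737
```

```bash
python3 - <<'E'
from h import *
for n in ['scene','side']:
    c=dict(np.load(n+'0.npz'));P=cloud(c);h,s,v=cv2.split(cv2.cvtColor(c['color'],cv2.COLOR_BGR2HSV));X,Y,Z=P[...,0],P[...,1],P[...,2]
    m=(X>.55)&(X<.82)&(abs(Y)<.1)&(Z>.028)&(Z<.052)&((h<12)|(h>168))&(s>60);S=(X*.9611+Y*.2764)
    Q=P[m];q=S[m];A=np.c_[q,np.ones(len(q))];k=np.linalg.lstsq(A,Q[:,2],rcond=None)[0];print(n,'tilt',-k[0],'near z',k@[.58,1],len(q))
E
python3 -m crank '[[[0,0,0,0],[0,0,0,0]]]'>/dev/null; python3 st.py; python3 tilt.py
python3 - <<'E'
from plant import eyes
import cv2,numpy as np
s=eyes.camera('side');np.savez('sd9.npz',**s);o=np.load('side0.npz')['color']
cv2.imwrite('pics/m9.png',np.hstack([cv2.resize(x[165:225,265:345],(400,300),interpolation=cv2.INTER_CUBIC) for x in (o,s['color'])]))
E
```

```text
scene tilt -0.038792164277440866 near z 0.03505552255057634 2027
side tilt -0.040299350891767595 near z 0.03549862401300825 1153
t 20.325 s,lat,z 0.5063 -0.1932 0.027 push 5.75 lat -0.83 fz 1.34
scene tilt -0.020043092589073577 near z 0.03885088329237106 2298
side tilt -0.013649659540101248 near z 0.03998734006961543 733
```

View pics/m9.png

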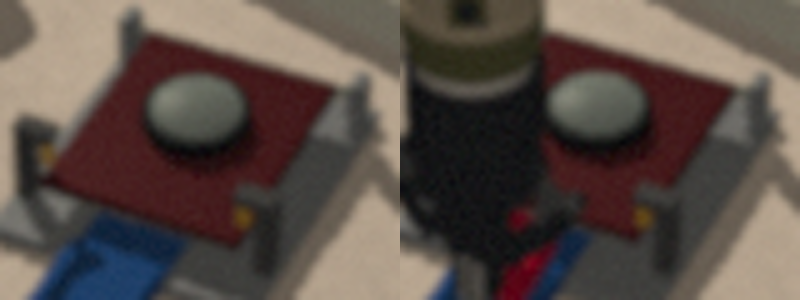

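```bash
cat > tilt2.py <<'E'
from plant import bot, eyes
from h import *
for n in ['scene','side']:
    o=dict(np.load(n+'0.npz'));c=eyes.camera(n);M=[];PP=[]
    for x in (o,c):
        P=cloud(x);h,s,v=cv2.split(cv2.cvtColor(x['color'],cv2.COLOR_BGR2HSV));X,Y,Z=P[...,0],P[...,1],P[...,2]
        m=((h<12)|(h>168))&(s>90)&(v>35)&(X>.58)&(X<.79)&(abs(Y)<.1)&(Z>.025)&(Z<.06)
        M.append(cv2.erode(m.astype(np.uint8),np.ones((3,3)))>0);PP.append(P)
    m=M[0]&M[1]; xs=[p[m][:,0]*.9611+p[m][:,1]*.2764-.6535 for p in PP]
    f=[np.polyfit(x,p[m][:,2],1) for x,p in zip(xs,PP)]
    # robust
    print(n,m.sum(),[ -k[0].round(4) for k in f],'z at bar',[np.polyval(k,-.07).round(4) for k in f],'z hinge',[np.polyval(k,.08).round(4) for k in f])
    for a,b in [(-.08,-.05),(-.05,-.02),(-.02,.01),(.01,.04),(.04,.08)]:
        q=(xs[0]>a)&(xs[0]<b)
        if q.sum()>5: print('   ',a,b,q.sum(),'dz mm',(1000*np.median((PP[1][m]-PP[0][m])[q,2])).round(2))
E
python3 tilt2.py
```

```text
scene 1383 [np.float64(-0.0394), np.float64(-0.0005)] z at bar [np.float64(0.035), np.float64(0.0407)] z hinge [np.float64(0.041), np.float64(0.0408)]
    -0.08 -0.05 201 dz mm 5.6
    -0.05 -0.02 315 dz mm 4.69
    -0.02 0.01 176 dz mm 2.79
    0.01 0.04 201 dz mm 1.57
    0.04 0.08 490 dz mm 0.72
side 335 [np.float64(-0.0322), np.float64(0.0004)] z at bar [np.float64(0.0363), np.float64(0.0414)] z hinge [np.float64(0.0412), np.float64(0.0414)]
    -0.08 -0.05 35 dz mm 4.61
    -0.05 -0.02 74 dz mm 4.27
    -0.02 0.01 52 dz mm 3.11
    0.01 0.04 51 dz mm 1.48
    0.04 0.08 123 dz mm 0.97
```

The first tilt fit was biased by edge pixels. The clean-mask comparison gives -0.0005 and +0.0004 rad, so the stage is level against its stops. I'll now raise the push to about 10 N in fine steps.

```bash

python3 -m crank '[[[0.0005,0.0001,0,0],[0.0005,0.0001,0,0],[0.0005,0.0001,0,0]]]'>/dev/null; python3 st.py
python3 -m crank '[[[0.0005,0.0001,0,0],[0.0005,0.0001,0,0],[0.0005,0.0001,0,0]]]'>/dev/null; python3 st.py
```

```text
t 20.95 s,lat,z 0.5064 -0.1932 0.027 push 6.54 lat -0.35 fz 2.45
t 21.325 s,lat,z 0.5064 -0.1932 0.027 push 7.45 lat -0.36 fz 3.0
```

```bash

python3 -m crank '[[[0.0005,0.0001,0,0],[0.0005,0.0001,0,0],[0.0005,0.0001,0,0]]]'>/dev/null; python3 st.py
python3 -m crank '[[[0.0005,0.0001,0,0],[0.0005,0.0001,0,0],[0.0005,0.0001,0,0]]]'>/dev/null; python3 st.py
```

```text
t 21.7 s,lat,z 0.5065 -0.1931 0.0269 push 9.09 lat -0.02 fz 3.73
t 22.075 s,lat,z 0.5066 -0.1931 0.0269 push 10.17 lat -0.11 fz 4.31
```

The push is 10.2 N, which is right. I'll back off gently along the track, then lift away.

```bash

python3 -m crank '[[[-0.001,-0.0003,0,0],[-0.002,-0.0006,0,0],[-0.004,-0.0012,0,0],[-0.008,-0.0023,0,0],[-0.015,-0.0043,0,0],[-0.025,-0.0072,0,0],[-0.04,-0.0115,0.01,0],[-0.06,-0.0173,0.04,0],[-0.08,-0.023,0.08,0],[-0.09,-0.026,0.12,0],[-0.09,-0.026,0.15,0],[-0.09,-0.026,0.15,0]]]'; python3 st.py; python3 tilt2.py
python3 - <<'E'
from plant import eyes,bot
from h import *
c=eyes.camera('scene');s=eyes.camera('side')
for n,x in (('sc',c),('sd',s)): np.savez(n+'10.npz',**x)
cv2.imwrite('pics/m10.png',np.hstack([cv2.resize(c['color'][180:300,200:360],(400,300)),cv2.resize(s['color'][150:270,220:380],(400,300))]))
cv2.imwrite('pics/sc10.png',c['color'])
E
```

```text
time_s: 23.58
tool_pos: [0.4534, -0.072, 0.1802]
tcp_rot: [[0.961, 0.006, -0.275], [0.275, -0.002, 0.961], [0.005, -1.0, -0.003]]
ft_force: [-0.1, -0.7, -0.2]
gripper_width: -0.0001
t 23.575 s,lat,z 0.4159 -0.1946 0.1802 push 0.32 lat -0.62 fz -0.2
scene 1402 [np.float64(-0.0397), np.float64(0.0004)] z at bar [np.float64(0.035), np.float64(0.0407)] z hinge [np.float64(0.041), np.float64(0.0407)]
    -0.08 -0.05 205 dz mm 5.55
    -0.05 -0.02 323 dz mm 4.3
    -0.02 0.01 174 dz mm 3.36
    0.01 0.04 208 dz mm 1.6
    0.04 0.08 492 dz mm 0.48
side 609 [np.float64(-0.0359), np.float64(-0.0027)] z at bar [np.float64(0.036), np.float64(0.0413)] z hinge [np.float64(0.0413), np.float64(0.0417)]
    -0.08 -0.05 146 dz mm 4.8
    -0.05 -0.02 175 dz mm 4.15
    -0.02 0.01 84 dz mm 3.24
    0.01 0.04 70 dz mm 1.58
    0.04 0.08 134 dz mm 1.32
```

View pics/m10.png

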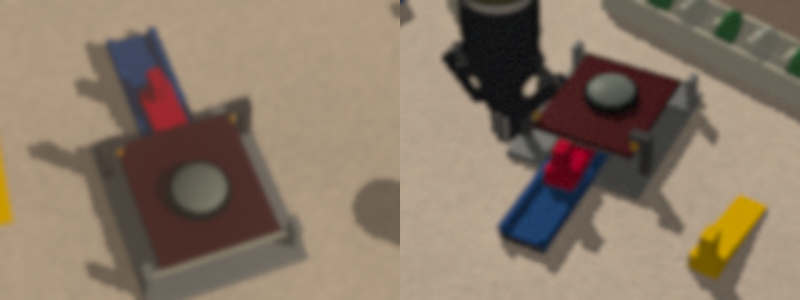

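View pics/sc10.png

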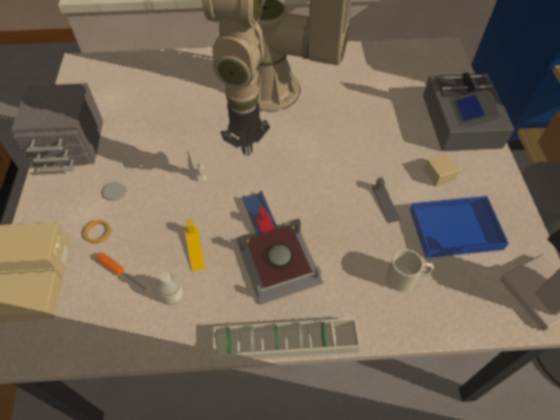

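The stage is level with the hand clear of it. The red wedge sits straight in the track at scene (265,220), and the bystanders are unmoved (thin wedge still at (385,200)). Handing in.

```bash
python3 -m crank '[[[0,0,0,0],[0,0,0,0]]]' | head -2; python3 -c "
from plant import bot
print(bot.hand_in())"
```

```text
time_s: 24.02
tool_pos: [0.4521, -0.071, 0.1763]
the job is handed in; nothing more can be done
None
```

The red wedge is in the track under the stage edge and the stage is level. I handed the job in at 24 s; `hand_in` gives no verdict.

**What I did:** I gripped the red wedge by its fin and set it down in the track; the floor was about 14.5 mm up. After releasing it, I pushed its back face with shut fingers. The push was about 2–5 N while the stage rose. Once the stops were met I raised it in fine steps to 10.2 N, then backed the hand straight off.

**Last checks:**
- **Level:** after release the stage tilt read +0.0004 rad in the scene view and -0.0027 rad in the side view, within the 0.006 allowed. An earlier, cruder depth fit had shown about -0.02 rad. It was biased by edge pixels, and the clean-mask comparison with the start picture replaced it.
- **Wedge and surroundings:** the wedge looks straight and flat in the track, and nothing else looks moved in the scene picture, including the thin grey wedge. I judged this by eye.
- **Squeeze force:** I could not measure how hard the wedge presses on the stage. From the final push I estimate about 11 N, with a stated range of roughly 8–15 N, so between the 6 N needed and the 18 N limit.

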